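# Slide the drainer board out over the sink edge

## Robot

A 6-joint arm with a two-finger parallel gripper is mounted at the origin on the work surface. World frame = base frame: x ahead of the robot, y to its left, z up, the work surface at z = 0. Lengths are in m, angles in rad, forces in N, time in s.
With the tool pointing down it reaches from about 0.325 to 0.75 m from the base axis. Payload 7.6 kg.
Tool frame: the origin (TCP) lies on the front face of the gripper's body, between the roots of the fingers; the fingertips stand 73 mm ahead of it and the grasp point (between the pads) lies 54 mm ahead of it; x points along the fingers, z is the direction in which the jaws open and shut, and the axes are right-handed (so a half turn about x gives the same grasp; the last joint's range is limited). The gripper opens to 85 mm and grips with 20 to 120 N. Pads are 22 mm wide; open, the fingers measure 114 mm over their backs; the gripper's body (76 mm by 85 mm) begins 54 mm behind the grasp point. The pads swing forward as they close: fully open they stand 13 mm farther back than shut.
Start: joints at [-1.183, 0.052, 1.401, -0, 1.689, -0.07], TCP at [0.232, -0.471, 0.304] pointing down, gripper open.
Joint ranges: [-2.9, 2.9], [-0.91, 2.17], [0.12, 2.37], [-1.06, 4.2], [0.26, 2.73], [-2.93, 2.93]. Speed limits (rad/s): [2.57, 2.57, 3.01, 3.14, 3.14, 3.14].

## Interface

Orientations are given as a unit quaternion [x, y, z, w].
In Python, from bench import manip gives the robot as it stands.
- The arm moves only by the tool move_arm, never from a script. Its arguments are lists of equal length, an entry for each row: "slide": the shift along the tool's x, y, z in m, a list of three; "dr": the turn, a rotation vector about the tool's x, y, z in rad, a list of three; "gripper": the finger opening in m, from 0 to 0.0854. A call has 1 to 12 rows; each row is the pose to reach, as a shift and turn from the pose measured when the call began, along the tool's axes at that moment; what a row does not reach only later rows make up. A row lasts 1/10 s, in which the tool goes at most 50 mm and 8.59 degrees, less where a joint would pass 70% of its speed; a pose out of reach is approached as far as the arm can. A call with a gripper value outside its range is refused whole. The fingers move at their own pace and stop on an object; the grip force is fixed at half the most. Time passes only in rows, so rows that repeat a pose let the fingers close. It gives the time, the measured TCP pose, the force and the opening at its end, in the units of the state.
- manip.get_obs(): the state, without advancing time (a new reading comes with each control period).
- manip.read_camera(name): name is "scene" or "top"; returns a dict with "img" (384x512x3 uint8, blue, green, red), "K" (3x3 intrinsics, pixels), "R" (3x3) and "t" (3): a world point X has camera coordinates R X + t. Camera axes: x right, y down, z forward; pixel columns grow to the right and rows downward; lengths in m; the calibration is good to about 2 mm. A picture is of the moment at which its call begins. There is no depth.
- manip.sign_off(): hands the job in, once; it reports no verdict.
The state is a dict: "clock": time; "joint_positions": joint angles; "qd": joint speeds; "joint_torque": joint torques, N m; "tool_pos": TCP position; "ee_rot": TCP orientation; "force": force on the tool from outside, world axes, zero at the start; "torque": the same for the moment, N m; "opening": finger opening in m.
Only numpy, scipy, OpenCV 4.12 (cv2) and the standard library are available. Lean on these libraries where they do the work, as an engineer would, in place of code of your own. Each camera call takes 0.05 s, during which the arm holds its last target.

## Task

Washed tumblers and a mug stand upside down on the thin ribbed drainer board beside the sink. With the fingertips, push the board along the counter, flat and never lifted, until its whole front edge hangs over the sink by about 4 cm, square to the sink's edge, so that the drips run into the bowl. Do not touch the tumblers or the mug, which stay standing on the board, leave the other things on the counter where they are, and take the hand away.

Things in the scene. Friction and masses are not known exactly. Their poses are not given: they have to be found in the camera images.
- counter: Fixed island, stone top at z = 0, placed anew by some cm and degrees each time, with a steel sink let in from below. Origin: on the surface, middle of the straight sink edge next to the drainer board (right-hand edge seen from the robot). x runs along that edge away from the robot, y square across it into the sink, z up. Sink opening: x -205 to 205, y 0 to 360 mm, 200 mm deep; solid stone at y < 0.
- board: Loose white ribbed drainer board, 280 (its x) by 200 (y) by 10 mm, square sides, flat on the stone short of the sink, up to 17 degrees askew to it. Origin: middle of the underside. y points to its open front edge (y = 100 mm), facing the sink; push on the rear edge (y = -100). Slides, loaded, at about 3 to 7 N. Load stands in a row along x; the rear 65 mm of its top are free, as is the stone for 80 mm behind it.
- tumbler_a: Clear glass tumbler, upside down on the board, 68 mm wide at the rim (below), 54 mm at the top, 88 mm tall, 0.15 kg, loose. Origin: middle of the rim it stands on; z up.
- tumbler_b: The other tumbler, the same size, also upside down on the board.
- mug: Dark grey mug, upside down on the board, 82 mm wide, 96 mm tall, 0.26 kg, loose, its handle standing 32 mm out at its own +y side, roughly towards the board's front. Origin: middle of the rim it stands on.
- soap: Pump bottle of washing-up soap, 64 mm wide, 177 mm tall, loose, standing between the sink and the counter's far edge, beside the tap (fixed, 240 mm tall, at x 275, y 200 mm in the counter's frame). Leave it alone. Origin: middle of its foot.
- brush: Wooden dish brush with a round head, 220 mm long, 32 mm high, lying loose between the cutlery box and the dish rack, left of the sink. Leave it alone. Origin: on the stone below a point 85 mm from the middle of its head.
- cutlery_box: Closed dark wooden cutlery box, 82 x 262 x 36 mm, loose, lying along the left edge of the sink. Leave it alone. Origin: middle of its underside.
- jar: Small glass storage jar with a steel lid, 58 mm wide, 95 mm tall, loose, standing off the board's far end. Leave it alone. Origin: middle of its foot.
Mind the look-alikes: they are no part of the job. What is shaped like the tumbler_b but blue or pink is not meant.

How it is judged:
By the outcome, as a careful person would: the job done as asked, in the order asked, and still so for the second after the job is handed in, with the robot touching nothing.
It also fails if it takes over 45 s, if anything falls off the work surface, if the arm or the gripper's body presses on something with over 40 N, if the wrist force passes 120 N, or if a joint passes its speed limit or range.

## Working session

There is one attempt and no reset: what is moved stays moved. The work goes in short steps, Python scripts to look and compute and a tool call to move; the robot and the scene stay as the last step left them, time stands still between calls to the robot, and variables do not carry over. Pictures are saved under pics/ and viewed, and the job is handed in when it is done.

Besides the shell and the picture viewer there is one more tool, called as a command line: name --argument value ..., lists and objects as JSON in quotes. move_arm: Moves the arm, as the interface text tells. Its arguments: {"type":"object","properties":{"slide":{"type":"array"},"dr":{"type":"array"},"gripper":{"type":"array"}},"required":["slide","dr","gripper"]}

```bash
mkdir -p pics; python3 - <<'E'
from bench import manip
import cv2,numpy as np
o=manip.get_obs();print(o)
for n in("scene","top"):
    c=manip.read_camera(n);cv2.imwrite(f"pics/{n}0.png",c["img"]);np.savez(f"{n}0.npz",**c);print(n,c["K"],c["R"],c["t"])
E
```

```text
{'clock': 0.0, 'joint_positions': array([-1.18331886e+00,  5.28238245e-02,  1.40174547e+00,  2.66226182e-05,
        1.68862376e+00, -7.03520140e-02]), 'qd': array([-0.00127562,  0.000712  , -0.00183707, -0.00079031,  0.00011087,
       -0.00031603]), 'joint_torque': array([ 1.47172130e-03, -3.81667113e+01, -3.60188055e+01,  6.93507809e-05,
        6.09093258e-03, -6.18904863e-06]), 'tool_pos': array([ 0.23197728, -0.47074833,  0.30306865]), 'ee_rot': array([ 0.37383469,  0.60087013, -0.37315574,  0.59996459]), 'force': array([-0.25785122, -0.62445666, -0.88704877]), 'torque': array([0.01256538, 0.00099912, 0.01344846]), 'opening': 0.08518527948895621}
scene [[463.42228292   0.         250.67733237]
 [  0.         463.42228292 190.01247653]
 [  0.           0.           1.        ]] [[-0.2146022   0.97668894  0.00496078]
 [ 0.72536951  0.16277838 -0.66883651]
 [-0.65405273 -0.13993539 -0.74339297]] [ 0.01945517 -0.37032511  1.68246721]
top [[380.77181961   0.         258.81791779]
 [  0.         380.77181961 193.80372217]
 [  0.           0.           1.        ]] [[-0.01560958 -0.99986791 -0.0045276 ]
 [-0.99766562  0.01587595 -0.06641735]
 [ 0.06648045  0.00348028 -0.99778166]] [0.11134924 0.51557714 1.28868815]
```

View pics/scene0.png

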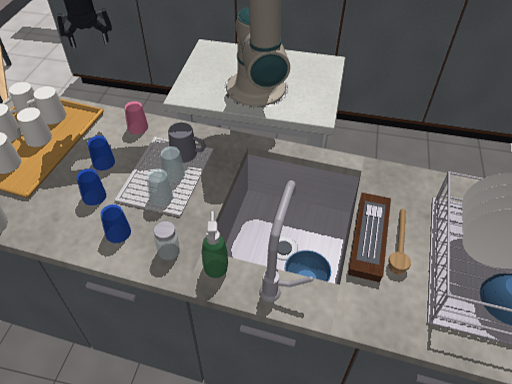

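View pics/top0.png

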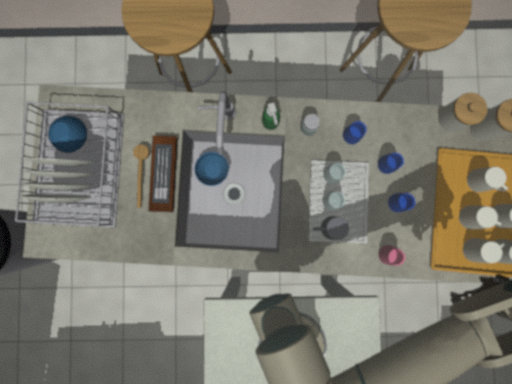

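```bash
python3 - <<'E'
import cv2,numpy as np
t=cv2.imread("pics/top0.png");s=cv2.imread("pics/scene0.png")
cv2.imwrite("pics/tc.png",cv2.resize(t[120:270,250:410],None,fx=4.8,fy=4,interpolation=cv2.INTER_CUBIC)[:, :] if 0 else cv2.resize(t[125:265,225:405],None,fx=4,fy=4,interpolation=cv2.INTER_CUBIC))
cv2.imwrite("pics/sc.png",cv2.resize(s[115:265,80:270],None,fx=4,fy=4,interpolation=cv2.INTER_CUBIC))
E
```

```text
(no output)
```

View pics/tc.png

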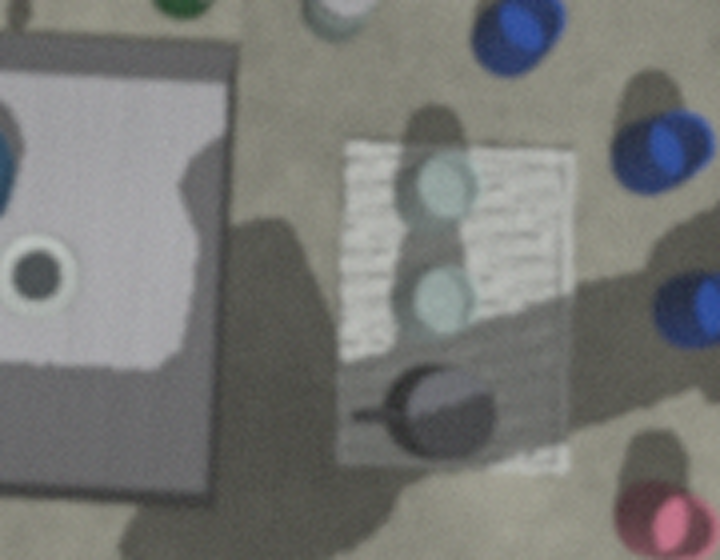

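View pics/sc.png

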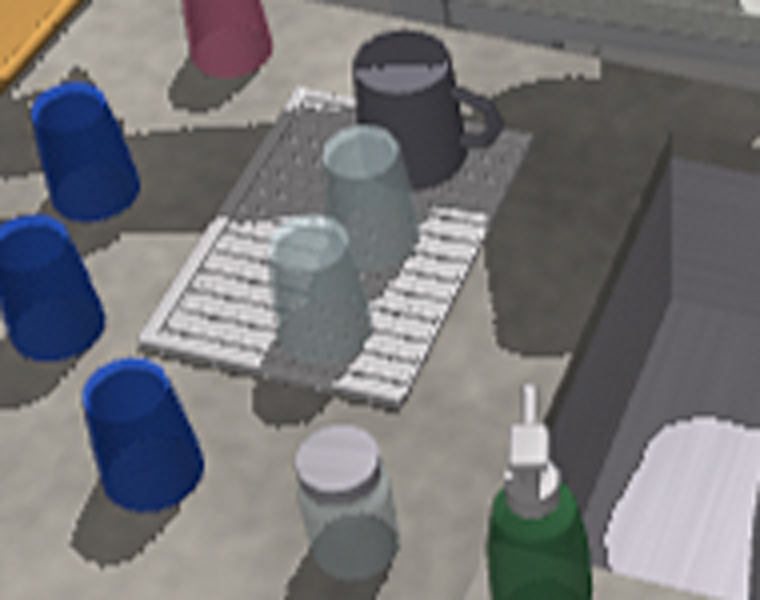

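```bash
cat > h.py <<'E'
import numpy as np,cv2
def bp(c,uv,z):
    R,t,K=c["R"],c["t"],c["K"];C=-R.T@t
    d=R.T@np.linalg.inv(K)@np.array([uv[0],uv[1],1.]);return C+d*(z-C[2])/d[2]
def pj(c,X):
    p=(c["R"]@np.atleast_2d(X).T).T+c["t"];q=(c["K"]@p.T).T;return q[:,:2]/q[:,2:]
E
python3 - <<'E'
from h import *
T=np.load("top0.npz");S=np.load("scene0.npz")
f=lambda p,o:((p[0]+.5)/4-.5+o[0],(p[1]+.5)/4-.5+o[1])
to=(225,125);so=(80,115)
r=lambda a:np.round(a*1000,1)
print("camT",-T["R"].T@T["t"])
for n,p,z in[("sink far",(237,42),0),("sink near",(212,500),0),("FF",(345,143),.01),("RF",(576,152),.01),("FN",(338,466),.01),("RN",(570,472),.01)]:
    print("T",n,r(bp(T,f(p,to),z)))
for n,p,z in[("sink near",(670,138),0),("sink mid",(550,435),0),("RF",(142,340),.01),("FF",(402,400),.01),("FN",(530,137),.01),("RN",(298,92),.01)]:
    print("S",n,r(bp(S,f(p,so),z)))
for n,p,z in [("mugtop",(448,410),.106),("tb",(443,298),.098),("ta",(446,187),.098),("blue near",(715,305),.088),("blue mid",(663,150),.088),("pink",(678,520),.088),("jar",(345,0),.095)]:
    print(n,r(bp(T,f(p,to),z)))
E
```

```text
camT [0.43043913 0.09866426 1.32057681]
T sink far [723.5  12.1   0. ]
T sink near [324.9  41.6   0. ]
T FF [631.1 -79.1  10. ]
T RF [ 619.9 -278.8   10. ]
T FN [352.9 -66.2  10. ]
T RN [ 344.8 -264.1   10. ]
S sink near [323.4  39.6   0. ]
S sink mid [630.7  24.8   0. ]
S RF [ 619.1 -275.9   10. ]
S FF [630.9 -79.9  10. ]
S FN [356.8 -65.1  10. ]
S RN [ 346.8 -260.5   10. ]
mugtop [ 401.4 -142.5  106. ]
tb [ 490.9 -142.7   98. ]
ta [ 580.5 -147.7   98. ]
blue near [ 482.2 -364.2   88. ]
blue mid [ 609.1 -327.1   88. ]
pink [ 310.3 -327.6   88. ]
jar [735.6 -70.4  95. ]
```

```bash
cat >> h.py <<'E'
def edge(c,A,B,half=.012,sgn=0,n=120,step=.0004):
    """world seg A->B; sample normal profile; return points (world xy) of the strongest gradient"""
    A,B=np.array(A,float),np.array(B,float);d=(B-A)/np.linalg.norm(B-A);nn=np.array([-d[1],d[0],0])
    g=cv2.GaussianBlur(c["img"],(3,3),0).astype(np.float32).mean(2)
    o=np.arange(-half,half,step);P=[]
    for s in np.linspace(0,1,n):
        X=A+(B-A)*s+nn*o[:,None];u=pj(c,X).astype(np.float32)
        v=cv2.remap(g,u[:,:1],u[:,1:],cv2.INTER_CUBIC)[:,0];k=np.gradient(cv2.GaussianBlur(v[:,None],(1,9),0)[:,0])
        k=k*sgn if sgn else abs(k);i=k.argmax()
        if k[i]>.3*0+.0: P.append(np.r_[X[i,:2],k[i]])
    return np.array(P)
def rline(P,tol=.0015):
    best=None;rng=np.random.default_rng(0)
    for _ in range(400):
        a,b=P[rng.choice(len(P),2,False),:2]
        if np.linalg.norm(b-a)<.03: continue
        d=(b-a)/np.linalg.norm(b-a);e=abs((P[:,:2]-a)@np.array([-d[1],d[0]]));m=e<tol
        if best is None or m.sum()>best.sum(): best=m
    vx,vy,x,y=cv2.fitLine(P[best,:2].astype(np.float32),cv2.DIST_L2,0,1e-6,1e-6).ravel()
    return np.array([x,y]),np.array([vx,vy]),best.sum(),len(P)
E
python3 - <<'E'
from h import *
T=np.load("top0.npz");S=np.load("scene0.npz")
T=dict(T);S=dict(S)
def rep(n,c,A,B,**k):
    p,d,m,N=rline(edge(c,A,B,**k));ang=np.degrees(np.arctan2(d[1],d[0]))
    print(n,np.round(p*1000,1),"ang",round(float(ang),2),m,N)
for n,c in(("T",T),("S",S)):
    rep(n+" sink",c,(.345,.040,0),(.62 if n=="S" else .70,.020 if n=="S" else .014,0))
    rep(n+" front",c,(.365,-.066,.01),(.62,-.079,.01),half=.008)
    rep(n+" rear",c,(.355,-.264,.01),(.61,-.278,.01),half=.008)
    rep(n+" nearside",c,(.345,-.255,.01),(.352,-.075,.01),half=.008)
    rep(n+" farside",c,(.620,-.27,.01),(.631,-.09,.01),half=.008)
f=lambda p,o:((p[0]+.5)/4-.5+o[0],(p[1]+.5)/4-.5+o[1])
for p in[(97,190),(62,330),(155,480),(230,55),(352,548),(428,158),(380,235),(322,335)]:print(p,np.round(bp(S,f(p,(80,115)),0)*1000))
from scipy.spatial.transform import Rotation as Ro
print(Ro.from_quat([0.37383469,0.60087013,-0.37315574,0.59996459]).as_matrix().round(3))
E
```

```text
T sink [489.4  36.1] ang -3.97 83 120
T front [494.6 -72. ] ang -3.65 105 120
T rear [ 482.7 -270.6] ang -3.48 96 120
T nearside [ 348.8 -160.3] ang 86.43 77 120
T farside [ 626.  -183.2] ang 86.46 94 120
S sink [492.5  25.9] ang -3.99 109 120
S front [494.7 -72.1] ang -3.56 114 120
S rear [ 488.2 -271.7] ang -3.23 109 120
S nearside [ 342.8 -169. ] ang 88.53 45 120
S farside [ 625.6 -189.8] ang 86.32 78 120
(97, 190) [ 477. -377.    0.]
(62, 330) [ 615. -341.    0.]
(155, 480) [ 725. -223.    0.]
(230, 55) [ 306. -337.    0.]
(352, 548) [748. -76.   0.]
(428, 158) [ 387. -140.    0.]
(380, 235) [ 475. -150.    0.]
(322, 335) [ 579. -158.    0.]
[[-0.001  0.897  0.442]
 [ 0.001  0.442 -0.897]
 [-1.     0.    -0.002]]
```

```bash
python3 - <<'E'
from h import *
T=dict(np.load("top0.npz"));S=dict(np.load("scene0.npz"))
for n,c in(("T",T),("S",S)):
  k=.004 if 0 else 0
  print(n)
  d=np.array([np.cos(np.radians(-3.98)),np.sin(np.radians(-3.98))]);nn=np.array([-d[1],d[0]])
  g=c["img"].astype(np.float32)
  for s in ([-.1,-.05] if n=="T" else [-.12,-.05,.05])+([.1,.15,.2] if n=="T" else []):
    o=np.arange(-.02,.024,.002)
    X=np.c_[np.array([.490,.030])+s*d+o[:,None]*nn,0*o];u=pj(c,X).astype(np.float32)
    v=cv2.remap(g.mean(2),u[:,:1],u[:,1:],cv2.INTER_LINEAR)[:,0];print(s,list(zip((o*1000).round().astype(int).tolist(),v.astype(int).tolist())))
a=cv2.resize(T["img"][125:260,262:302],None,fx=8,fy=4.4*1,interpolation=cv2.INTER_NEAREST)
b=cv2.resize(S["img"][145:245,205:265],None,fx=6,fy=5.94,interpolation=cv2.INTER_NEAREST)
h=594;a=cv2.copyMakeBorder(a,0,max(0,h-a.shape[0]),0,0,0)[:h];b=b[:h]
b=cv2.copyMakeBorder(b,0,h-b.shape[0],0,0,0)
cv2.imwrite("pics/e.png",np.hstack([a,b]))
E
```

```text
T
-0.1 [(-20, 75), (-18, 75), (-16, 78), (-14, 78), (-12, 76), (-10, 77), (-8, 76), (-6, 72), (-4, 69), (-2, 67), (0, 68), (2, 70), (4, 77), (6, 84), (8, 94), (10, 100), (12, 104), (14, 104), (16, 103), (18, 103), (20, 103), (22, 105)]
-0.05 [(-20, 78), (-18, 77), (-16, 75), (-14, 76), (-12, 76), (-10, 76), (-8, 76), (-6, 77), (-4, 73), (-2, 69), (0, 69), (2, 72), (4, 77), (6, 86), (8, 94), (10, 101), (12, 105), (14, 105), (16, 105), (18, 106), (20, 107), (22, 108)]
0.1 [(-20, 127), (-18, 128), (-16, 129), (-14, 127), (-12, 126), (-10, 125), (-8, 122), (-6, 113), (-4, 101), (-2, 89), (0, 83), (2, 78), (4, 80), (6, 84), (8, 92), (10, 98), (12, 101), (14, 104), (16, 105), (18, 104), (20, 103), (22, 103)]
0.15 [(-20, 130), (-18, 130), (-16, 130), (-14, 130), (-12, 130), (-10, 129), (-8, 122), (-6, 114), (-4, 102), (-2, 92), (0, 83), (2, 83), (4, 89), (6, 101), (8, 115), (10, 127), (12, 137), (14, 142), (16, 148), (18, 154), (20, 159), (22, 162)]
0.2 [(-20, 129), (-18, 129), (-16, 128), (-14, 127), (-12, 129), (-10, 130), (-8, 128), (-6, 121), (-4, 110), (-2, 95), (0, 81), (2, 81), (4, 84), (6, 94), (8, 101), (10, 106), (12, 109), (14, 111), (16, 112), (18, 112), (20, 111), (22, 112)]
S
-0.12 [(-20, 76), (-18, 76), (-16, 76), (-14, 76), (-12, 76), (-10, 77), (-8, 78), (-6, 74), (-4, 67), (-2, 58), (0, 54), (2, 54), (4, 61), (6, 67), (8, 71), (10, 74), (12, 77), (14, 88), (16, 93), (18, 94), (20, 94), (22, 94)]
-0.05 [(-20, 77), (-18, 77), (-16, 77), (-14, 76), (-12, 76), (-10, 77), (-8, 78), (-6, 77), (-4, 69), (-2, 59), (0, 56), (2, 56), (4, 62), (6, 69), (8, 74), (10, 75), (12, 75), (14, 74), (16, 73), (18, 73), (20, 73), (22, 74)]
0.05 [(-20, 83), (-18, 84), (-16, 84), (-14, 84), (-12, 84), (-10, 83), (-8, 84), (-6, 83), (-4, 70), (-2, 62), (0, 60), (2, 62), (4, 67), (6, 73), (8, 75), (10, 76), (12, 76), (14, 74), (16, 74), (18, 75), (20, 74), (22, 73)]
```

View pics/e.png

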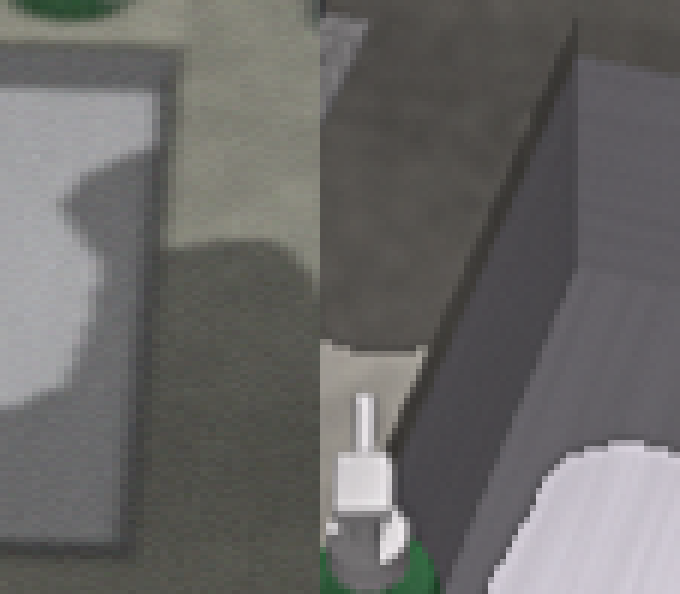

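```bash
python3 - <<'E'
from h import *
from scipy.optimize import least_squares
T=dict(np.load("top0.npz"));S=dict(np.load("scene0.npz"))
th=np.linspace(0,2*np.pi,60)
def sil(c,x,y,r0,r1,z0,h):
    P=np.vstack([np.c_[x+r*np.cos(th),y+r*np.sin(th),0*th+z] for r,z in((r0,z0),(r1,z0+h))])
    return cv2.convexHull(pj(c,P).astype(np.float32))[:,0]
def hsvmask(c):
    h=cv2.cvtColor(c["img"],cv2.COLOR_BGR2HSV);return ((h[...,0]>105)&(h[...,0]<130)&(h[...,1]>120)).astype(np.uint8)
M={n:hsvmask(c) for n,c in(("T",T),("S",S))}
def iou(p):
    s=0
    for n,c in(("T",T),("S",S)):
        m=np.zeros((384*4,512*4),np.uint8);cv2.fillPoly(m,[np.round(sil(c,p[0],p[1],.034,.027,0,.088)*4).astype(int)],1)
        a=cv2.resize(m.astype(np.float32),(512,384),interpolation=cv2.INTER_AREA)
        y,x=np.where(cv2.dilate((a>0).astype(np.uint8),np.ones((9,9)))>0)
        s+=np.abs(a-M[n])[y.min():y.max(),x.min():x.max()].sum()
    return s
from scipy.optimize import minimize
for g in((.478,-.370),(.612,-.338),(.727,-.223)):
    r=minimize(iou,g,method="Nelder-Mead",options=dict(initial_simplex=[g,(g[0]+.01,g[1]),(g[0],g[1]+.01)]));print(r.x.round(4),r.fun)
E
```

```text
[ 0.4784 -0.3761] 287.1875
[ 0.6133 -0.344 ] 344.4375
[ 0.7195 -0.2253] 223.9375
```

move_arm --slide '[[0,0.038,-0.0064],[0,0.076,-0.0128],[0,0.114,-0.019],[0,0.152,-0.0255],[0,0.19,-0.032],[0,0.228,-0.038],[0,0.266,-0.0446],[0,0.304,-0.051],[0,0.304,-0.051],[0,0.304,-0.051]]' --dr '[[-0.13,0,0],[-0.26,0,0],[-0.39,0,0],[-0.52,0,0],[-0.65,0,0],[-0.78,0,0],[-0.91,0,0],[-1.044,0,0],[-1.044,0,0],[-1.044,0,0]]' --gripper '[0.085,0.085,0.085,0.085,0.085,0.085,0.085,0.085,0.085,0.085]'

```text
clock: 1.1
tool_pos: [0.4824, -0.2902, 0.3026]
ee_rot: [0.025, 0.707, -0.024, 0.706]
force: [0.3, 0.4, -0.9]
opening: 0.0852
```

move_arm --slide '[[0.045,0,0],[0.09,0,0],[0.135,0,0],[0.175,0,0],[0.205,0,0],[0.205,0,0]]' --dr '[[0,0,0],[0,0,0],[0,0,0],[0,0,0],[0,0,0],[0,0,0]]' --gripper '[0.085,0.085,0.085,0.085,0.085,0.085]'

```text
clock: 1.7
tool_pos: [0.4789, -0.2893, 0.0927]
ee_rot: [0.028, 0.71, -0.023, 0.703]
force: [0.1, -0.4, 0.2]
opening: 0.0849
```

```bash
python3 - <<'E'
from h import *
from bench import manip
from scipy.spatial.transform import Rotation as Ro
o=manip.get_obs();print(o["tool_pos"],o["force"],Ro.from_quat(o["ee_rot"]).as_matrix().round(4))
a=[]
for n in("scene","top"):
    c=manip.read_camera(n)["img"]
    a.append(cv2.resize(c[100:230,60:260] if n=="scene" else c[130:265,240:430],None,fx=4 ,fy=4,interpolation=cv2.INTER_CUBIC))
cv2.imwrite("pics/s1.png",a[0]);cv2.imwrite("pics/t1.png",a[1])
E
```

```text
[ 0.47886761 -0.28928547  0.09265022] [ 0.10757258 -0.42112152  0.16608275] [[-0.0099  0.0712  0.9974]
 [ 0.0071  0.9974 -0.0712]
 [-0.9999  0.0064 -0.0104]]
```

View pics/s1.png

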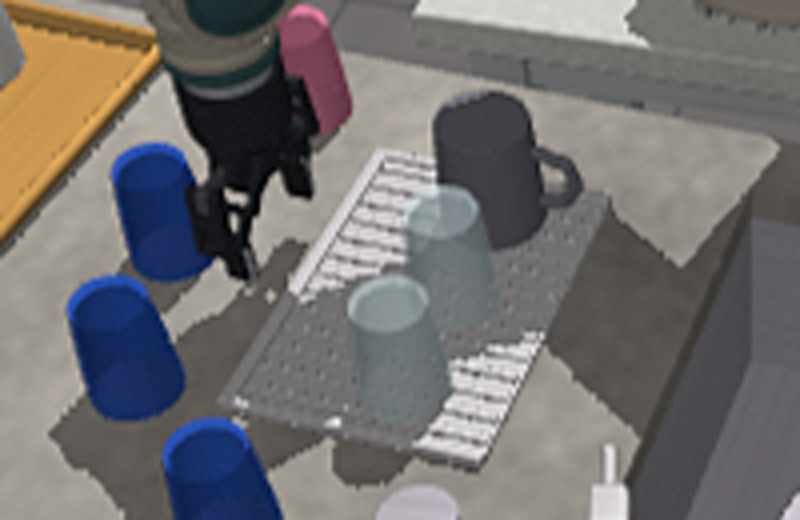

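View pics/t1.png

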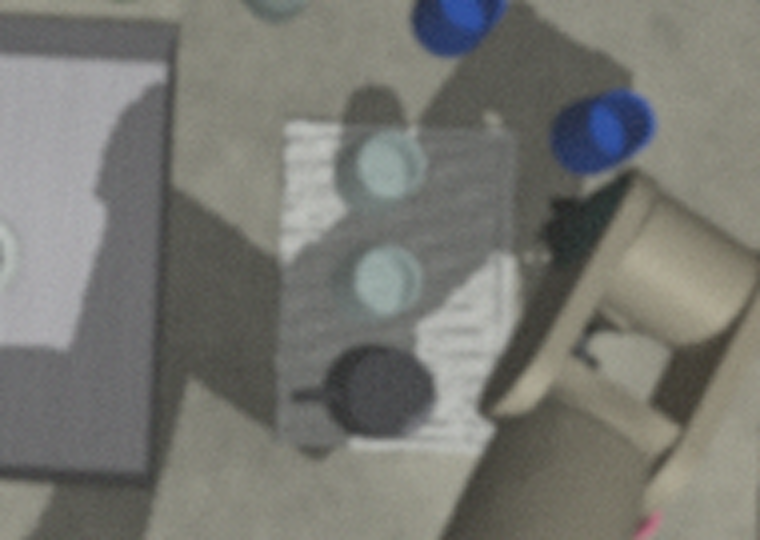

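move_arm --slide '[[0.008,0,0.001],[0.014,0,0.002],[0.014,0,0.002]]' --dr '[[0,-0.005,0],[0,-0.009,0],[0,-0.009,0]]' --gripper '[0.085,0.085,0.085]'

```text
clock: 2.1
tool_pos: [0.4835, -0.2909, 0.0843]
ee_rot: [0.025, 0.704, -0.025, 0.709]
force: [-0.0, 0.2, -0.4]
opening: 0.085
```

```bash
python3 - <<'E'
from h import *
from bench import manip
from scipy.spatial.transform import Rotation as Ro
o=manip.get_obs();print(o["tool_pos"],o["force"],Ro.from_quat(o["ee_rot"]).as_matrix().round(4))
c=manip.read_camera("scene");np.savez("s2.npz",**c)
cv2.imwrite("pics/s2.png",cv2.resize(c["img"][130:200,90:170],None,fx=8 ,fy=8,interpolation=cv2.INTER_CUBIC))
E
```

```text
[ 0.48349963 -0.29085982  0.0843415 ] [-0.03469523  0.24917423 -0.42634939] [[ 0.0073  0.0706  0.9975]
 [ 0.001   0.9975 -0.0706]
 [-1.      0.0015  0.0072]]
```

View pics/s2.png

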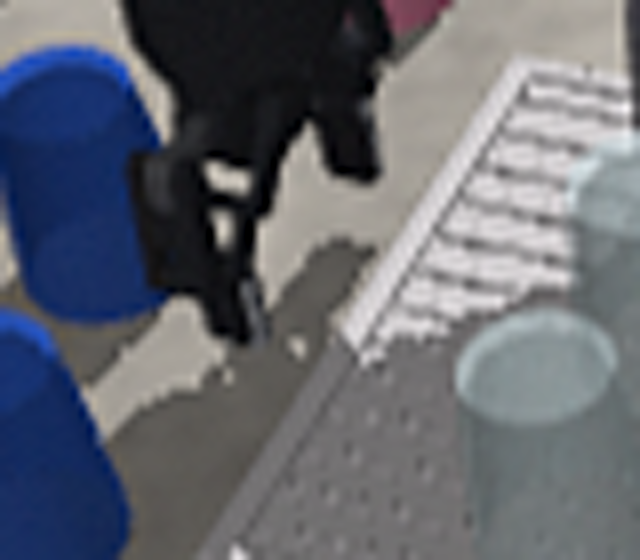

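```bash
python3 - <<'E'
from h import *
c=dict(np.load("s2.npz"))
p=np.array([.4835,-.2909,.0843])
for d in(.056,.060,.066,.073):
    for yy in(-.011,.011):
        print(d,yy,[((pj(c,p+np.array([.0706,.9975,0])*yy+np.array([.9975,-.0706,0])*s+[0,0,-d])[0]-[90,130])*8).round().tolist() for s in(.0425,.057)])
E
```

```text
0.056 -0.011 [[220.0, 322.0], [202.0, 349.0]]
0.056 0.011 [[275.0, 334.0], [257.0, 362.0]]
0.06 -0.011 [[223.0, 330.0], [204.0, 357.0]]
0.06 0.011 [[277.0, 342.0], [259.0, 370.0]]
0.066 -0.011 [[226.0, 341.0], [208.0, 368.0]]
0.066 0.011 [[280.0, 353.0], [262.0, 381.0]]
0.073 -0.011 [[230.0, 354.0], [212.0, 381.0]]
0.073 0.011 [[284.0, 367.0], [266.0, 394.0]]
```

move_arm --slide '[[0.006,0,0],[0.012,0,0],[0.012,0,0],[0.012,0,0]]' --dr '[[0,0.003,0],[0,0.006,0],[0,0.006,0],[0,0.006,0]]' --gripper '[0.085,0.085,0.085,0.085]'

```text
clock: 2.55
tool_pos: [0.4836, -0.2907, 0.0722]
ee_rot: [0.025, 0.706, -0.024, 0.707]
force: [0.6, -0.1, -0.5]
opening: 0.0851
```

```bash
python3 - <<'E'
from h import *
from bench import manip
from scipy.spatial.transform import Rotation as Ro
o=manip.get_obs();print(o["tool_pos"],o["force"],Ro.from_quat(o["ee_rot"]).as_matrix().round(4))
E
```

```text
[ 0.48359562 -0.29072684  0.07224729] [ 0.59075378 -0.14981762 -0.5281132 ] [[ 8.000e-04  7.040e-02  9.975e-01]
 [ 1.700e-03  9.975e-01 -7.040e-02]
 [-1.000e+00  1.700e-03  6.000e-04]]
```

Settled and level; the tips are now about 12 mm above the stone. I'll go down in small steps and watch the force.

move_arm --slide '[[0.004,0,0],[0.007,0,0],[0.007,0,0]]' --dr '[[0,0,0],[0,0,0],[0,0,0]]' --gripper '[0.085,0.085,0.085]'

```text
clock: 2.85
tool_pos: [0.4834, -0.2905, 0.0646]
ee_rot: [0.026, 0.707, -0.024, 0.707]
force: [-0.6, 0.3, -0.3]
opening: 0.0852
```

```bash
python3 - <<'E'
from h import *
from bench import manip
c=manip.read_camera("scene");np.savez("s3.npz",**c)
cv2.imwrite("pics/s3.png",cv2.resize(c["img"][130:200,90:170],None,fx=8 ,fy=8,interpolation=cv2.INTER_CUBIC))
E
```

```text
(no output)
```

View pics/s3.png

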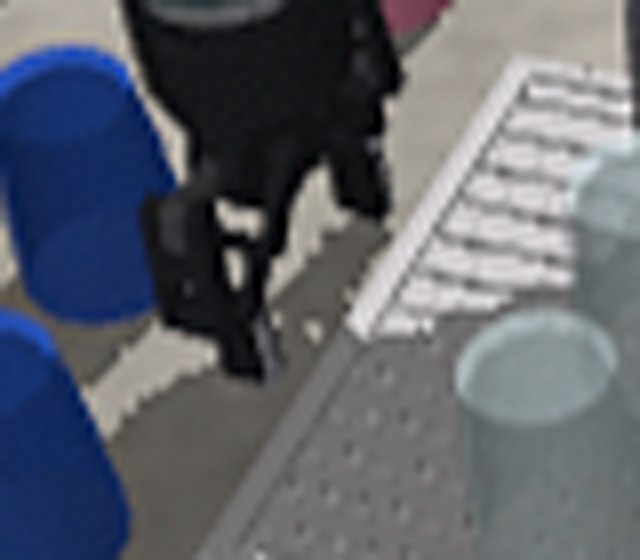

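move_arm --slide '[[0.001,0,0],[0.0015,0.002,0],[0.0015,0.004,0],[0.0015,0.006,0],[0.0015,0.008,0],[0.0015,0.01,0],[0.0015,0.012,0],[0.0015,0.014,0],[0.0015,0.016,0],[0.0015,0.018,0],[0.0015,0.02,0],[0.0015,0.02,0]]' --dr '[[0,0,0],[0,0,0],[0,0,0],[0,0,0],[0,0,0],[0,0,0],[0,0,0],[0,0,0],[0,0,0],[0,0,0],[0,0,0],[0,0,0]]' --gripper '[0.085,0.085,0.085,0.085,0.085,0.085,0.085,0.085,0.085,0.085,0.085,0.085]'

```text
clock: 4.1
tool_pos: [0.485, -0.2704, 0.0635]
ee_rot: [0.026, 0.707, -0.024, 0.707]
force: [-0.1, -3.2, -0.0]
opening: 0.0847
```

```bash
cat >> h.py <<'E'
def board(c,ang=-3.98,guess=None):
    """guess: front-mid xy"""
    a=np.radians(ang);d=np.array([np.cos(a),np.sin(a)]);g=np.array(guess)
    A=np.r_[g-.125*d,.01];B=np.r_[g+.125*d,.01]
    return rline(edge(c,A,B,half=.014))
def gap(p):
    a=np.radians(-3.98);return float((np.array(p)-[.4897,.0260])@[-np.sin(a),np.cos(a)])
E
python3 - <<'E'
from h import *
from bench import manip
o=manip.get_obs();print(o["tool_pos"],o["force"])
c=manip.read_camera("scene");np.savez("s4.npz",**c)
cv2.imwrite("pics/s4.png",cv2.resize(c["img"][120:220,80:220],None,fx=5.5,fy=5.5,interpolation=cv2.INTER_CUBIC))
for k in("s3.npz","s4.npz"):
  for g in((.4945,-.072),(.495,-.066),(.4955,-.060)):
    p,d,m,N=board(dict(np.load(k)),guess=g);print(k,p.round(4),np.degrees(np.arctan2(d[1],d[0])).round(2),m,N,round(gap(p)*1000,1))
E
```

```text
[ 0.48496848 -0.27035091  0.06353519] [-0.11628756 -3.21322427 -0.0129299 ]
s3.npz [ 0.5025 -0.0723] -3.71 103 120 -97.2
s3.npz [ 0.5038 -0.0724] -3.69 104 120 -97.2
s3.npz [ 0.5045 -0.0722] -3.85 110 120 -97.0
s4.npz [ 0.4991 -0.061 ] -4.24 111 120 -86.1
s4.npz [ 0.5034 -0.0611] -4.48 106 120 -85.9
s4.npz [ 0.5051 -0.0612] -4.44 105 120 -85.9
```

View pics/s4.png

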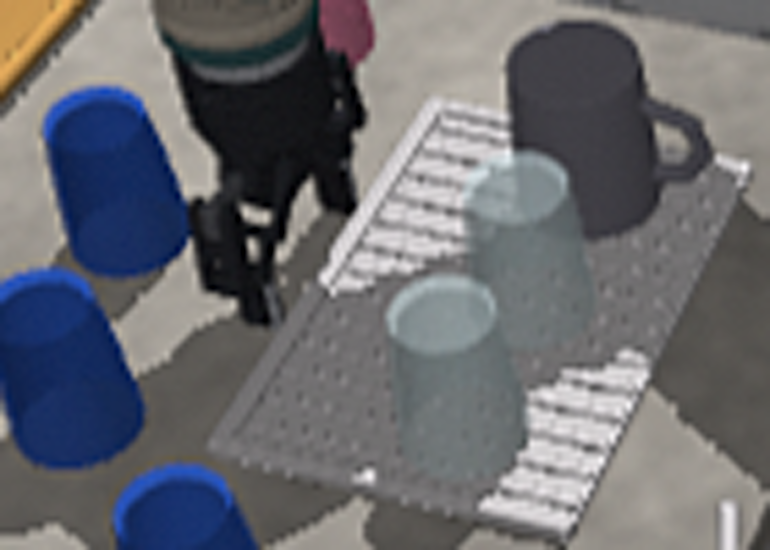

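move_arm --slide '[[0,0.003,0],[0,0.008,0],[0,0.014,0],[0,0.02,0],[0,0.026,0],[0,0.032,0],[0,0.038,0],[0,0.044,0],[0,0.05,0],[0,0.055,0],[0,0.059,0],[0,0.06,0]]' --dr '[[0,0,0],[0,0,0],[0,0,0],[0,0,0],[0,0,0],[0,0,0],[0,0,0],[0,0,0],[0,0,0],[0,0,0],[0,0,0],[0,0,0]]' --gripper '[0.085,0.085,0.085,0.085,0.085,0.085,0.085,0.085,0.085,0.085,0.085,0.085]'

```text
clock: 5.35
tool_pos: [0.4892, -0.21, 0.0636]
ee_rot: [0.026, 0.707, -0.024, 0.707]
force: [-1.1, -4.5, -2.5]
opening: 0.085
```

```bash
python3 - <<'E'
from h import *
from bench import manip
from scipy.spatial.transform import Rotation as Ro
o=manip.get_obs();print(o["tool_pos"],o["force"],Ro.from_quat(o["ee_rot"]).as_matrix().round(4)[:,2])
c=manip.read_camera("scene");np.savez("s5.npz",**c)
t=manip.read_camera("top");np.savez("t5.npz",**t)
cv2.imwrite("pics/s5.png",cv2.resize(c["img"][120:220,90:230],None,fx=5.5,fy=5.5,interpolation=cv2.INTER_CUBIC))
for k in("s5.npz","t5.npz"):
  for g in((.500,-.004),(.4985,.001),(.4985,-.008)):
    p,d,m,N=board(dict(np.load(k)),guess=g);print(k,p.round(4),np.degrees(np.arctan2(d[1],d[0])).round(2),m,N,round(gap(p)*1000,1))
E
```

```text
[ 0.48915018 -0.20999683  0.06355633] [-1.08608512 -4.47482888 -2.50954205] [ 9.976e-01 -6.980e-02 -1.000e-04]
s5.npz [ 0.5054 -0.0008] -4.2 101 120 -25.6
s5.npz [ 5.e-01 -4.e-04] -4.18 95 120 -25.6
s5.npz [ 0.5082 -0.001 ] -4.16 102 120 -25.6
t5.npz [ 0.5105 -0.0014] -4.25 83 120 -25.9
t5.npz [ 0.5108 -0.0013] -4.26 81 120 -25.7
t5.npz [ 0.5113 -0.0013] -4.14 82 120 -25.8
```

View pics/s5.png

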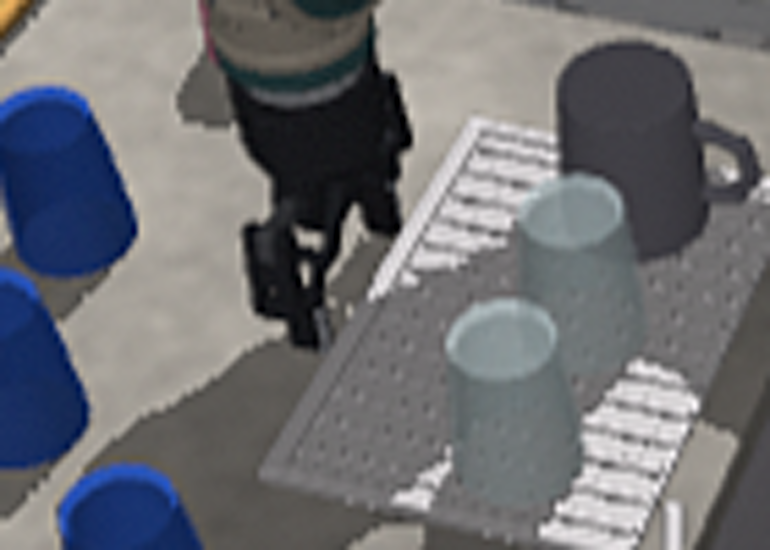

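move_arm --slide '[[0,0.003,0],[0,0.008,0],[0,0.014,0],[0,0.02,0],[0,0.026,0],[0,0.032,0],[0,0.038,0],[0,0.044,0],[0,0.05,0],[0,0.055,0],[0,0.058,0],[0,0.058,0]]' --dr '[[0,0,0],[0,0,0],[0,0,0],[0,0,0],[0,0,0],[0,0,0],[0,0,0],[0,0,0],[0,0,0],[0,0,0],[0,0,0],[0,0,0]]' --gripper '[0.085,0.085,0.085,0.085,0.085,0.085,0.085,0.085,0.085,0.085,0.085,0.085]'

```text
clock: 6.65
tool_pos: [0.4933, -0.1515, 0.0638]
ee_rot: [0.026, 0.707, -0.023, 0.707]
force: [-0.0, 0.1, 0.0]
opening: 0.0852
```

```bash
python3 - <<'E'
from h import *
from bench import manip
o=manip.get_obs();print(o["tool_pos"],o["force"])
c=manip.read_camera("scene");np.savez("s6.npz",**c)
t=manip.read_camera("top");np.savez("t6.npz",**t)
cv2.imwrite("pics/s6.png",cv2.resize(c["img"][120:240,100:240],None,fx=5,fy=5,interpolation=cv2.INTER_CUBIC))
cv2.imwrite("pics/t6.png",cv2.resize(t["img"][125:265,225:405],None,fx=4,fy=4,interpolation=cv2.INTER_CUBIC))
for k in("s6.npz","t6.npz"):
  for g in((.504,.0566),(.504,.0525),(.505,.061)):
    p,d,m,N=board(dict(np.load(k)),guess=g);print(k,p.round(4),np.degrees(np.arctan2(d[1],d[0])).round(2),m,N,round(gap(p)*1000,1))
E
```

```text
[ 0.4933287  -0.15151179  0.0638191 ] [-0.03849498  0.10301799  0.0234849 ]
s6.npz [0.5043 0.0584] -3.61 115 120 33.3
s6.npz [0.5042 0.0584] -3.6 116 120 33.3
s6.npz [0.5056 0.0583] -3.57 114 120 33.3
t6.npz [0.5294 0.0562] -3.77 72 120 32.9
t6.npz [0.5279 0.0566] -3.62 69 120 33.2
t6.npz [0.5291 0.0564] -3.78 72 120 33.1
```

View pics/s6.png

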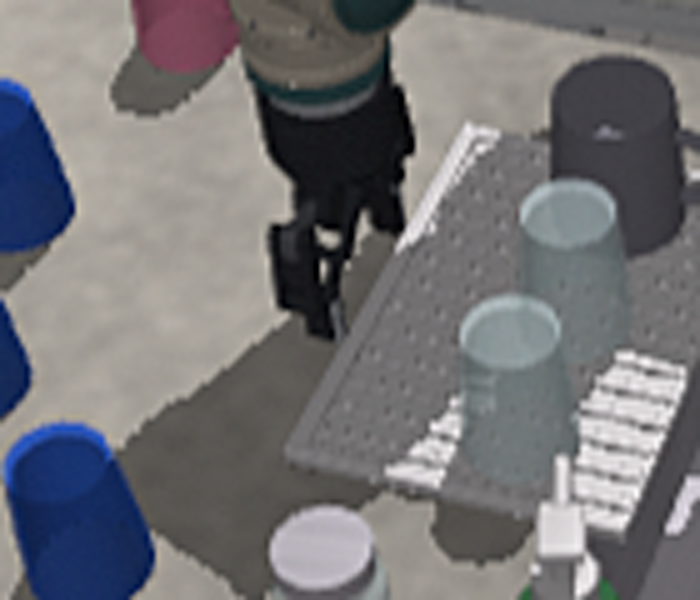

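View pics/t6.png

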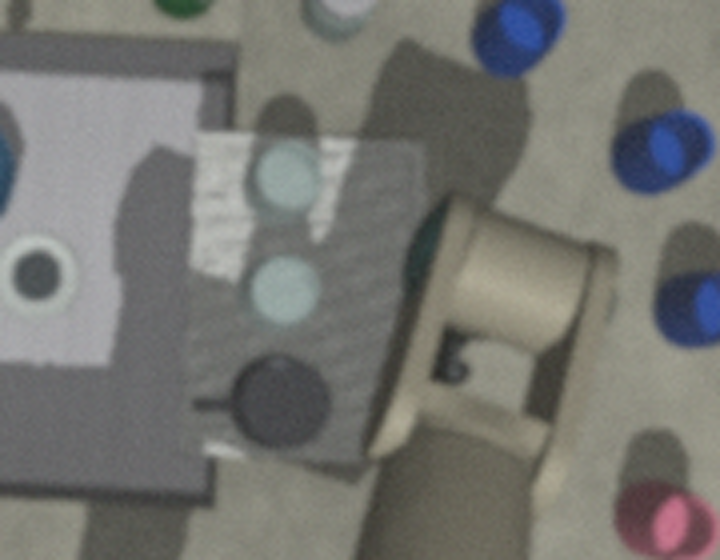

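move_arm --slide '[[0,0.001,0],[0,0.002,0],[0,0.0035,0],[0,0.005,0],[0,0.006,0],[0,0.007,0],[0,0.007,0],[0,0.007,0]]' --dr '[[0,0,0],[0,0,0],[0,0,0],[0,0,0],[0,0,0],[0,0,0],[0,0,0],[0,0,0]]' --gripper '[0.085,0.085,0.085,0.085,0.085,0.085,0.085,0.085]'

```text
clock: 7.55
tool_pos: [0.494, -0.1447, 0.064]
ee_rot: [0.026, 0.706, -0.023, 0.707]
force: [0.5, -2.7, -0.4]
opening: 0.0854
```

```bash
python3 - <<'E'
from h import *
from bench import manip
o=manip.get_obs();print(o["tool_pos"],o["force"])
c=manip.read_camera("scene");np.savez("s7.npz",**c)
t=manip.read_camera("top");np.savez("t7.npz",**t)
for k in("s7.npz","t7.npz"):
  for g in((.505,.0636),(.505,.0600),(.505,.067)):
    p,d,m,N=board(dict(np.load(k)),guess=g);print(k,p.round(4),np.degrees(np.arctan2(d[1],d[0])).round(2),m,N,round(gap(p)*1000,1))
E
```

```text
[ 0.49396442 -0.14474474  0.06404874] [ 0.50677296 -2.65275006 -0.38800758]
s7.npz [0.5049 0.0649] -3.55 115 120 39.8
s7.npz [0.505  0.0649] -3.58 115 120 39.8
s7.npz [0.4923 0.0658] -3.49 104 120 39.8
t7.npz [0.5267 0.063 ] -3.57 75 120 39.5
t7.npz [0.5277 0.0623] -3.4 73 120 38.9
t7.npz [0.5307 0.0622] -3.3 76 120 38.9
```

move_arm --slide '[[0,-0.004,0],[0,-0.012,0],[0,-0.025,0],[0,-0.035,0],[-0.03,-0.035,0],[-0.07,-0.035,0],[-0.115,-0.035,0],[-0.16,-0.035,0],[-0.2,-0.035,0],[-0.23,-0.035,0],[-0.23,-0.035,0]]' --dr '[[0,0,0],[0,0,0],[0,0,0],[0,0,0],[0,0,0],[0,0,0],[0,0,0],[0,0,0],[0,0,0],[0,0,0],[0,0,0]]' --gripper '[0.085,0.085,0.085,0.085,0.085,0.085,0.085,0.085,0.085,0.085,0.085]'

```text
clock: 8.75
tool_pos: [0.4923, -0.1819, 0.2995]
ee_rot: [0.025, 0.703, -0.025, 0.71]
force: [-0.5, 0.6, 0.6]
opening: 0.0851
```

move_arm --slide '[[0,-0.04,0],[0,-0.085,0],[0,-0.13,0],[0,-0.17,0],[0,-0.2,0],[0,-0.22,0],[0,-0.22,0]]' --dr '[[0,0,0],[0,0,0],[0,0,0],[0,0,0],[0,0,0],[0,0,0],[0,0,0]]' --gripper '[0.085,0.085,0.085,0.085,0.085,0.085,0.085]'

```text
clock: 9.45
tool_pos: [0.4754, -0.4041, 0.297]
ee_rot: [0.027, 0.704, -0.025, 0.709]
force: [-0.2, -0.2, -0.7]
opening: 0.0851
```

```bash
python3 - <<'E'
from h import *
from bench import manip
o=manip.get_obs();print(o["tool_pos"],o["force"])
c=manip.read_camera("scene");np.savez("s8.npz",**c)
t=manip.read_camera("top");np.savez("t8.npz",**t)
cv2.imwrite("pics/s8.png",c["img"])
cv2.imwrite("pics/t8.png",cv2.resize(t["img"][125:265,225:405],None,fx=4,fy=4,interpolation=cv2.INTER_CUBIC))
for k in("s8.npz","t8.npz"):
  C=dict(np.load(k))
  for g in((.505,.0636),(.505,.0600),(.491,-.1355),(.491,-.132)):
    p,d,m,N=board(C,guess=g);print(k,p.round(4),np.degrees(np.arctan2(d[1],d[0])).round(2),m,N,round(gap(p)*1000,1))
  for A,B in(((.358,-.12,.01),(.369,.06,.01)),((.635,-.135,.01),(.646,.043,.01))):
    p,d,m,N=rline(edge(C,A,B,half=.01));print("side",p.round(4),np.degrees(np.arctan2(d[1],d[0])).round(2),m)
  p,d,m,N=rline(edge(C,(.40,.033,0),(.40,.033,0)) if 0 else edge(C,(.345,-.264+.3,0),(.36,.035,0),half=.01,n=40)) if 0 else (0,0,0,0)
E
```

```text
[ 0.47539008 -0.40412711  0.29703412] [-0.16402064 -0.22230693 -0.66145178]
s8.npz [0.5085 0.0651] -3.75 115 120 40.3
s8.npz [0.5068 0.0651] -3.72 117 120 40.2
s8.npz [ 0.4705 -0.1327] -4.06 96 120 -159.7
s8.npz [ 0.4709 -0.1327] -4.05 96 120 -159.6
side [ 0.3631 -0.0346] 82.07 40
side [ 0.6347 -0.0683] 86.05 67
t8.npz [0.5144 0.0657] -5.35 40 120 41.3
t8.npz [0.5115 0.0659] -5.35 38 120 41.3
t8.npz [ 0.4879 -0.1335] -4.2 105 120 -159.3
t8.npz [ 0.4846 -0.1334] -4.24 100 120 -159.3
side [ 0.3585 -0.0316] 85.47 56
side [ 0.6362 -0.0561] 85.76 98
```

View pics/s8.png

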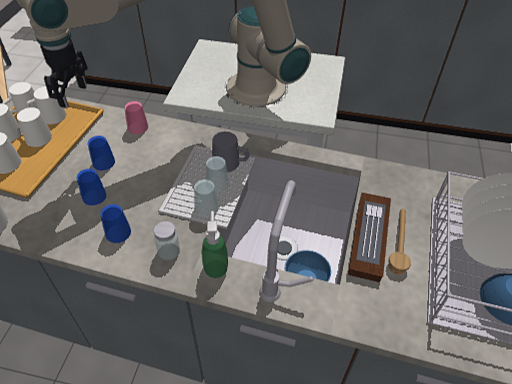

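View pics/t8.png

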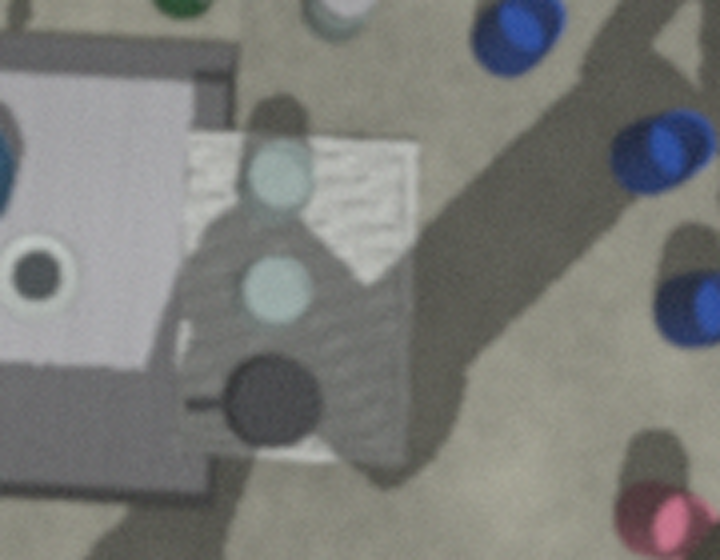

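```bash
python3 - <<'E'
from bench import manip
o=manip.get_obs();print(abs(o["qd"]).max());print(manip.sign_off())
E
```

```text
0.025938777357629336
the job is handed in; nothing more can be done
None
```

I pushed the board along the stone with both open fingertips on its rear edge. Its front edge now hangs about 40 mm over the sink, square to it within about 0.3°. I then backed the hand off, raised it to 0.30 m and handed the job in, about 9.5 s into the 45 s. No verdict is reported.

**Last checks:**
- **Overhang:** The scene camera put the front edge at 40.2 mm. The rear edge, 200 mm behind the front, gave 40 to 41 mm in both cameras.
- **Squareness:** The board's edges read -3.7° to -4.2°, against -4.0° for the sink edge.
- **Load and surroundings:** The mug and both tumblers still stand on the board. The soap, jar, brush, cutlery box and the blue and pink tumblers look unmoved in the pictures.
- **Forces:** The push force read at most about 5 N at the end of each stroke.

**Readings that disagreed:** The top camera's front-edge fit in the last picture was poor: 41.3 mm and -5.35°, with only about a third of its points on the line. A shadow lay across the edge, so I did not rely on it. At the end of the push, before the hand backed off, the front edge had read up to 0.5° off square.

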